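# Lock the strap jig with its T-key

## Task

Lock the strap-punching jig: take the red-handled T-key out of its wooden holder, pass its T-head down through the slot in the jig's steel plate, push it gently down against the spring and give it a quarter turn, then let it rise so that the head seats in the cross notch under the plate, and let go. Never force the key: feel for the slot and press no harder than the spring needs (well under 40 N). Leave everything else on the table where it is.

Things in the scene. Friction and masses are not known exactly. Their poses are not given: they have to be found in the camera images.
- key_grip (a point): Centre of the key's red handle, a bar 60 mm long (point x), 12 mm thick (y), 22 mm high (z, up). Below it a steel stem, 8 mm thick, 28 mm long (13 mm collar in its first 4 mm), then the T-head. Key 58 mm tall, 0.08 to 0.16 kg, alike turned by 180 degrees. Handle's underside 11 mm, head's underside 47 mm below this point. Starts upright in the holder.
- key_head (a point): Centre of the key's steel T-head, a bar 34 mm long (point x, parallel to the handle) by 9 mm wide (point y) by 8 mm high, 43 mm below key_grip on the key's axis.
- holder: Light wooden block 90 x 66 x 30 mm, fixed; origin at the centre of its underside. A recess in its top, 39 mm along x by 14 mm along y and 18 mm deep, holds the key's head; lift the key straight up to take it out.
- jig: Fixed strap-punching jig, yaw only. Origin at the underside, below the middle of the grey key housing (100 x 110 mm, 41 mm high); wooden base x = -55 to +115 mm, y = -57 to +57 mm, low brass strap guides on the +x side. The housing carries a steel plate 60 x 76 mm, top at z = 45 mm, with a slot along jig x.
- jig_slot (a point): Jig axis at the plate's top: nominal middle of the slot, 39 mm along jig x by 11 mm along jig y. The plate is clamped off centre: the true middle is at jig x = 0 but anywhere from -7 to +7 mm along jig y, unmeasured, to be found by feel or sight. Head guided along the slot until its underside is 12 mm below the plate's top.
- jig_pad (a point): Jig axis at the top of the sprung brass pad inside the jig, 12 mm below the plate's top. The pad resists with 3.5 N at first, 0.5 N more per mm, and stops hard 14 mm down (about 10.5 N). With its underside 20 to 26 mm below the plate's top the head is free to turn either way.
- jig_notch (a point): Nominal centre of the locked head, 10 mm below the plate's top (off along jig y as the slot is). Turned 90 degrees (within about 9) and let up, the head is lifted by the pad into a cross notch (15 mm wide, along jig y) until its top meets the plate: underside 14 mm below the plate's top, handle centre 33 mm above it.
- beeswax: Yellow wax disc, 48 mm across, 16 mm high, a bystander; origin under its middle.
- buckle: Brass-coloured buckle, 42 x 50 x 9 mm, a bystander; origin under its middle.
- awl: Awl with brown wooden handle, 135 mm long, a bystander; origin under its middle.
- rotary_cutter: Yellow rotary cutter, 167 mm long, a bystander; origin under its middle.
- pattern_weight: Dark brown pattern weight, 61 x 61 x 54 mm, a bystander; origin under its middle.
- orange_card_pouch: Orange pouch, 79 x 108 x 18 mm, a bystander; origin under its middle.
- key: The T-key itself; origin at the centre of the T-head's underside, x along head and handle, z up the key.

How it is judged:
By the outcome, as a careful person would: the job done as asked, in the order asked, and still so for the second after the job is handed in, with the robot touching nothing.
It also fails if it takes over 64 s, if anything falls off the work surface, if the arm or the gripper's body presses on something with over 40 N, if the wrist force passes 120 N, or if a joint passes its speed limit or range.

## Robot

A 6-joint arm with a two-finger parallel gripper is mounted at the origin on a cart in front of the work surface, level with it; the furniture and walls round the work are solid. World frame = base frame: x ahead of the robot, y to its left, z up, the work surface at z = 0. Lengths are in m, angles in rad, forces in N, time in s.
With the tool pointing down it reaches from about 0.325 to 0.9 m from the base axis. Payload 6.1 kg.
Tool frame: the origin (TCP) lies midway between the tips of the shut fingers; the grasp point (between the pads) lies bot.grip_depth behind it (bot.grip_depth is the distance from the TCP to the grasp point, in m); z points along the fingers, y is the direction in which the jaws open and shut (so a half turn about z gives the same grasp; the last joint's range is limited). The gripper opens to 85 mm and grips with 20 to 120 N. Pads are 22 mm wide; open, the fingers measure 114 mm over their backs; the gripper's body (76 mm by 85 mm) begins 54 mm behind the grasp point. The pads swing forward as they close: fully open they stand 13 mm farther back than shut.
Start: joints at [1.053, 0.22, 1.526, -0, 1.395, -0.126], TCP at [0.239, 0.578, 0.211] pointing down, gripper open.
Joint ranges: [-2.98, 2.98], [-0.91, 2.08], [0.09, 2.57], [-1.24, 4.39], [0.2, 2.65], [-2.68, 2.68]. Speed limits (rad/s): [2.57, 2.57, 3.01, 3.14, 3.14, 3.14].

## Interface

Orientations are given as a unit quaternion [x, y, z, w].
In Python, from bench import bot gives the robot as it stands. The module is installed in compiled form; this text tells all that it offers.
- The arm moves only by the shell command python3 -m creep 'ROWS'. ROWS is JSON, a list that holds one entry, the list of rows, each a list of 5 numbers: the closure, from 0 (fully open) to 1 (shut), then the shift along the world's x, y, z in m, then the turn about the world's z in rad. A call has 1 to 20 rows; each row is the pose to reach, as a shift and turn from the pose measured when the call began; what a row does not reach only later rows make up. A row lasts 1/12 s, in which the tool goes at most 41.7 mm and 7.16 degrees, less where a joint would pass 70% of its speed; a pose out of reach is approached as far as the arm can. A call with a gripper value outside its range is refused whole. The fingers move at their own pace and stop on an object; the grip force is fixed at half the most. Time passes only in rows, so rows that repeat a pose let the fingers close. It gives the time, the measured TCP pose, the force and the opening at its end, in the units of the state.
- bot.get_state(): the state, without advancing time (a new reading comes with each control period).
- bot.get_image(name): name is "scene" or "top" or "wrist"; returns the picture (480x640x3 uint8, red, green, blue); there is no depth.
- bot.camera_info(name): a dict with "vfov" (degrees; the focal length in pixels is half the picture's height over the tangent of half this angle, whatever the lens; pixels are square), "cx", "cy" (the principal point, pixels), "k1" (the pictures are not rectified: a ray, as slopes to the right and down, at radius r is drawn at 1 + k1 r^2 times it, then the intrinsics apply), "origin" and "orientation" of the camera in the world. Camera axes: x right, y down, z forward; pixel columns grow to the right and rows downward; lengths in m; the calibration is good to about 2 mm. A picture is of the moment at which its call begins: read the wrist's pose just before it. camera_info takes no time and is no camera call; for the wrist camera it gives the pose at the moment of the call.
- bot.job_done(): hands the job in, once; it reports no verdict.
The state is a dict: "clock": time; "joint_positions": joint angles; "dq": joint speeds; "tau": joint torques, N m; "position": TCP position; "ee_rot": TCP orientation; "ft_force": force on the tool from outside, world axes, zero at the start; "wrist_torque": the same for the moment, N m; "opening": opening from 0.0 (shut) to 1.0 (fully open).
Only numpy, scipy, OpenCV 4.12 (cv2) and the standard library are available. Lean on these libraries where they do the work, as an engineer would, in place of code of your own. Each camera call takes 0.05 s, during which the arm holds its last target.

## Working session

There is one attempt and no reset: what is moved stays moved. The work goes in short steps, Python scripts to look and compute and a shell command to move; the robot and the scene stay as the last step left them, time stands still between calls to the robot, and variables do not carry over. Pictures are saved under pics/ and viewed, and the job is handed in when it is done.

```bash
mkdir -p pics; python3 - <<'E'
from bench import bot
import cv2
print(bot.get_state(), bot.grip_depth)
for n in ["scene","top","wrist"]:
    print(n,bot.camera_info(n))
    cv2.imwrite(f"pics/{n}0.png",bot.get_image(n)[:,:,::-1])
E
```

```text
{'clock': 0.0, 'joint_positions': array([ 1.05290303e+00,  2.21240248e-01,  1.52763192e+00, -1.37225255e-05,
        1.39472213e+00, -1.26097697e-01]), 'dq': array([-0.00011593, -0.00103321,  0.00047027,  0.00174944, -0.00014472,
        0.00040845]), 'tau': array([ 1.27945321e-03, -4.96892953e+01, -3.89397454e+01,  7.77584972e-06,
        1.08467677e-02, -2.20045916e-05]), 'position': array([0.23833094, 0.57705674, 0.21007954]), 'ee_rot': array([ 1.94645958e-01,  9.80873055e-01, -9.51523286e-04, -3.10313518e-04]), 'ft_force': array([-0.52068401,  1.21536139, -0.35234077]), 'wrist_torque': array([ 0.03985376, -0.01986448, -0.03714885]), 'opening': 0.9973876547145784} 0.0187
scene {'vfov': 44.42586864101166, 'cx': 314.45067105110525, 'cy': 242.55969713380065, 'k1': -0.07540199532361741, 'origin': array([0.09118967, 0.98925192, 1.05272328]), 'orientation': array([-0.22381578,  0.88817667, -0.39149709,  0.08819711])}
top {'vfov': 43.72370194587064, 'cx': 321.36344196079824, 'cy': 241.753730530317, 'k1': -0.10682429360493836, 'origin': array([0.31998312, 0.05654267, 1.43272597]), 'orientation': array([ 0.71434946, -0.69368883,  0.07180819, -0.05782951])}
wrist {'vfov': 70.41798882902478, 'cx': 319.5623185755377, 'cy': 242.26935978528078, 'k1': -0.005633637108498753, 'origin': array([0.16391433, 0.60868904, 0.37454203]), 'orientation': array([0.82047825, 0.54857827, 0.08863477, 0.13424303])}
```

View pics/scene0.png

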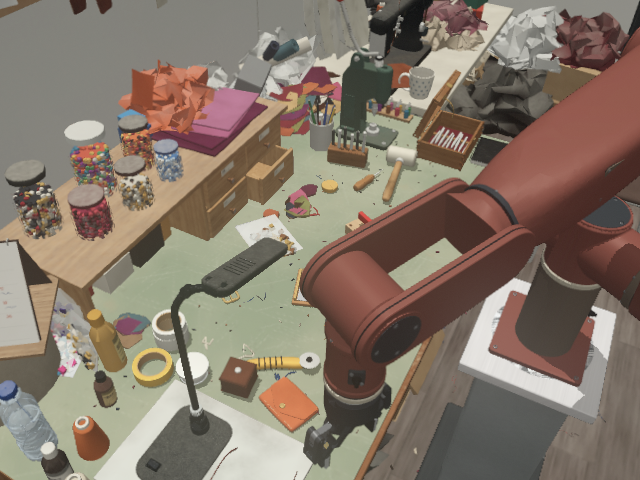

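View pics/top0.png

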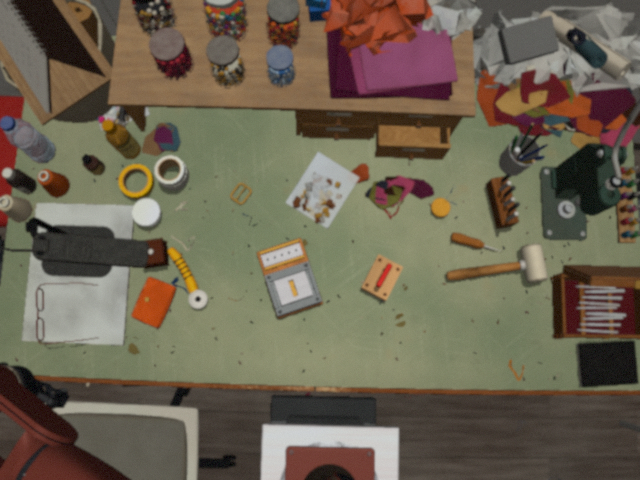

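View pics/wrist0.png

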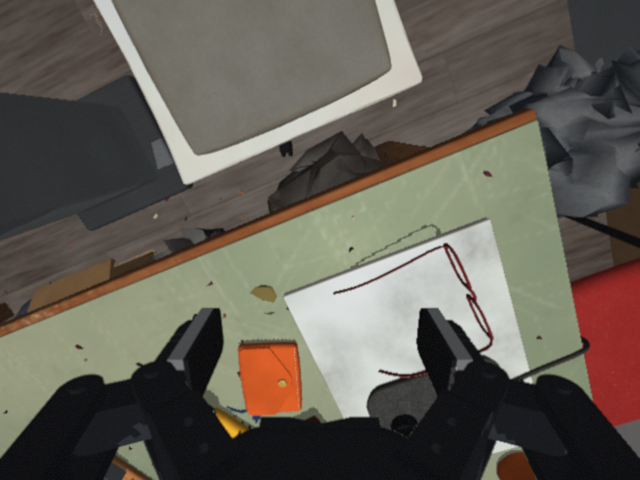

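The top view shows the jig around (290,280), with its plate near (293,289), and the holder with the red key at (382,277). The scene view is mostly blocked by the arm. I'll write a helper next and enlarge the top crop.

```bash
cat > h.py <<'E'
import numpy as np, cv2
from scipy.spatial.transform import Rotation as R
def ray(info,px):
    f=240/np.tan(np.radians(info['vfov'])/2)
    d=np.array([(px[0]-info['cx'])/f,(px[1]-info['cy'])/f]); u=d.copy()
    for _ in range(20): u=d/(1+info['k1']*(u@u))
    return R.from_quat(info['orientation']).apply([u[0],u[1],1.])
def atz(info,px,z):
    r=ray(info,px); o=info['origin']; return o+r*(z-o[2])/r[2]
def proj(info,p):
    f=240/np.tan(np.radians(info['vfov'])/2)
    c=R.from_quat(info['orientation']).inv().apply(np.array(p)-info['origin']); u=c[:2]/c[2]
    u=u*(1+info['k1']*(u@u)); return u*f+[info['cx'],info['cy']]
def tri(obs):
    A=np.zeros((3,3));b=np.zeros(3)
    for i,p in obs:
        d=ray(i,p);d/=np.linalg.norm(d);P=np.eye(3)-np.outer(d,d);A+=P;b+=P@i['origin']
    x=np.linalg.solve(A,b)
    return x,[np.round(proj(i,x)-p,1) for i,p in obs]
def crop(src,dst,x0,y0,x1,y1,s):
    im=cv2.imread(src)[y0:y1,x0:x1]; cv2.imwrite(dst,cv2.resize(im,None,fx=s,fy=s,interpolation=cv2.INTER_CUBIC))
E
python3 - <<'E'
from bench import bot
from h import *
i=bot.camera_info('top')
for p,z in [((293,289),.045),((382,277),.03),((384,275),.07)]: print(p,atz(i,p,z))
crop('pics/top0.png','pics/top0c.png',250,230,410,330,5)
E
```

```text
(293, 289) [0.46429848 0.09543561 0.045     ]
(382, 277) [ 0.50050766 -0.11363265  0.03      ]
(384, 275) [ 0.5001304  -0.11335928  0.07      ]
```

View pics/top0c.png

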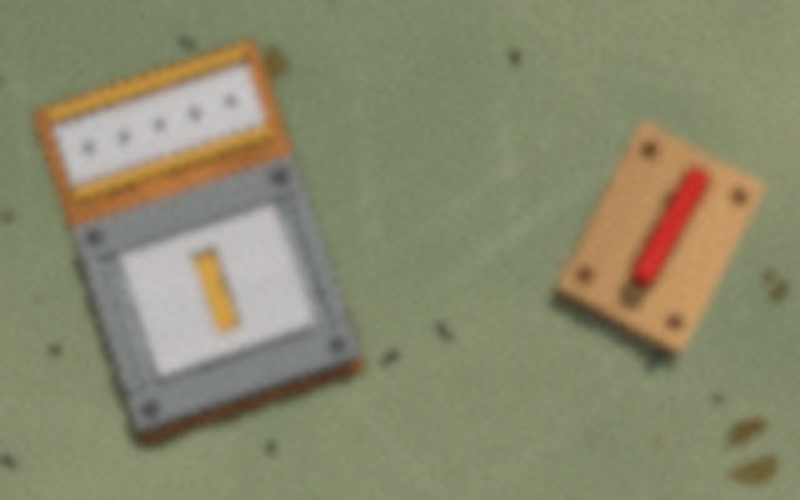

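```bash
python3 - <<'E'
from bench import bot
from h import *
i=bot.camera_info('top')
f=lambda x,y:(250+x/5,230+y/5)
def ang(a,b): d=b-a; return np.degrees(np.arctan2(d[1],d[0])),np.linalg.norm(d[:2]),(a+b)/2
print('handle',ang(atz(i,f(641,281),.07),atz(i,f(700,172),.07)))
print('slot',ang(atz(i,f(217+12,331),.045),atz(i,f(205,250),.045)))
print('plate L',ang(atz(i,f(158,376),.045),atz(i,f(122,256),.045)))
print('plate R',ang(atz(i,f(314,324),.045),atz(i,f(276,206),.045)))
print('house',ang(atz(i,f(138,432),.041),atz(i,f(75,230),.041)))
print('houseR',ang(atz(i,f(357,358),.041),atz(i,f(292,158),.041)))
E
```

```text
handle (np.float64(-27.5759261988959), np.float64(0.05794266551587817), array([ 0.49952973, -0.11365188,  0.07      ]))
slot (np.float64(18.42443200319897), np.float64(0.03949541777810975), array([0.46646572, 0.09459475, 0.045     ]))
plate L (np.float64(18.85725402171034), np.float64(0.058470478749292794), array([0.45353064, 0.12993928, 0.045     ]))
plate R (np.float64(19.520496265147635), np.float64(0.05806658701306425), array([0.4795324 , 0.05870833, 0.045     ]))
house (np.float64(19.580559244315992), np.float64(0.09894677175069266), array([0.4465912 , 0.14552791, 0.041     ]))
houseR (np.float64(19.58416080873946), np.float64(0.09884366642949328), array([0.48385383, 0.04508571, 0.041     ]))
```

```bash
cat >> h.py <<'E'
def toolyaw(s):
    y=R.from_quat(s['ee_rot']).apply([0,1,0]); return np.degrees(np.arctan2(y[1],y[0]))
E
python3 - <<'E'
from bench import bot
from h import *
i=bot.camera_info('wrist'); s=bot.get_state()
T=R.from_quat(s['ee_rot']); C=R.from_quat(i['orientation'])
print(toolyaw(s)); print((T.inv()*C).as_matrix().round(3)); print(T.inv().apply(i['origin']-s['position']))
# predict view: tool at p, yaw a; where do key and jig project
rel=T.inv()*C; off=T.inv().apply(i['origin']-s['position'])
for (x,y,z,dy) in [(.45,-.05,.2,-5),(.5,-.06,.2,-5),(.42,.0,.2,-5),(.55,0,.2,-5),(.45,-.1,.2,-5),(.5,.0,.22,20),(.52,.04,.18,30)]:
    T2=R.from_rotvec([0,0,np.radians(dy)])*T
    j=dict(i); j['orientation']=(T2*rel).as_quat(); j['origin']=np.array([x,y,z])+T2.apply(off)
    print((x,y,z,dy),proj(j,[.4995,-.1137,.07]).round(),proj(j,[.4665,.0946,.045]).round())
E
```

```text
67.55254155636636
[[-0.001 -0.948 -0.318]
 [ 1.    -0.001 -0.   ]
 [ 0.    -0.318  0.948]]
[ 0.08088574  0.00045046 -0.16432146]
(0.45, -0.05, 0.2, -5) [284. 297.] [467. 162.]
(0.5, -0.06, 0.2, -5) [267. 249.] [459. 104.]
(0.42, 0.0, 0.2, -5) [256. 341.] [429. 214.]
(0.55, 0, 0.2, -5) [182. 232.] [372.  83.]
(0.45, -0.1, 0.2, -5) [331. 275.] [520. 135.]
(0.5, 0.0, 0.22, 20) [201. 222.] [414. 175.]
(0.52, 0.04, 0.18, 30) [133. 182.] [390. 171.]
```

```bash
python3 -m creep '[[[0,0.0125,-0.037,0,-0.01],[0,0.025,-0.074,0,-0.02],[0,0.0375,-0.111,0,-0.03],[0,0.05,-0.148,0,-0.04],[0,0.0625,-0.185,0,-0.05],[0,0.075,-0.222,0,-0.06],[0,0.0875,-0.259,0,-0.07],[0,0.1,-0.296,0,-0.08],[0,0.1125,-0.333,0,-0.087],[0,0.125,-0.37,0,-0.087],[0,0.1375,-0.407,0,-0.087],[0,0.15,-0.444,0,-0.087],[0,0.1625,-0.481,0,-0.087],[0,0.175,-0.518,0,-0.087],[0,0.1875,-0.555,0,-0.087],[0,0.2,-0.592,0,-0.087],[0,0.2125,-0.629,-0.01,-0.087],[0,0.2125,-0.629,-0.01,-0.087],[0,0.2125,-0.629,-0.01,-0.087]]]'
cat > snap.py <<'E'
import sys,json
from bench import bot
from h import *
n,tag=sys.argv[1:3]
s=bot.get_state(); i=bot.camera_info(n); im=bot.get_image(n)
cv2.imwrite(f'pics/{tag}.png',im[:,:,::-1])
np.savez(f'pics/{tag}.npz',**{k:np.array(v) for k,v in i.items()})
print(s['clock'],s['position'],toolyaw(s),s['ft_force'],s['opening'])
E
python3 snap.py wrist w1; python3 snap.py scene s1
```

```text
clock: 1.73
position: [0.4505, -0.0535, 0.1994]
ee_rot: [0.239, 0.971, -0.001, -0.001]
ft_force: [0.2, -0.0, 0.6]
opening: 0.999
1.7333 [ 0.45047152 -0.05351496  0.19939416] 62.32380483235305 [ 0.18235568 -0.04714028  0.59766093] 0.9992848948544553
1.7833 [ 0.45042886 -0.05222597  0.19973401] 62.43944872404158 [0.7069365  0.14911779 0.75980553] 1.002829840270727
```

View pics/w1.png

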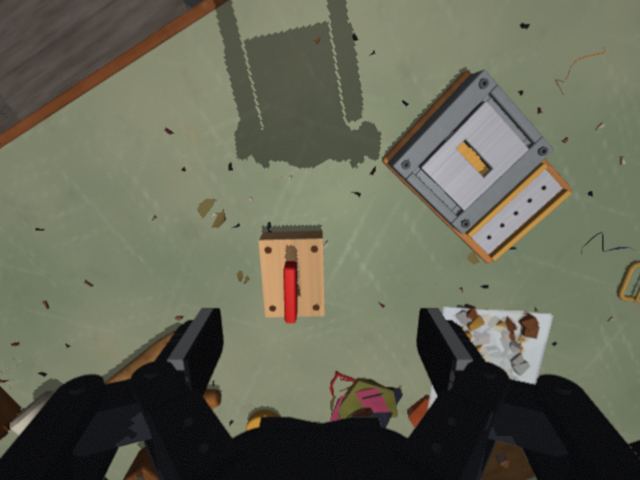

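View pics/s1.png

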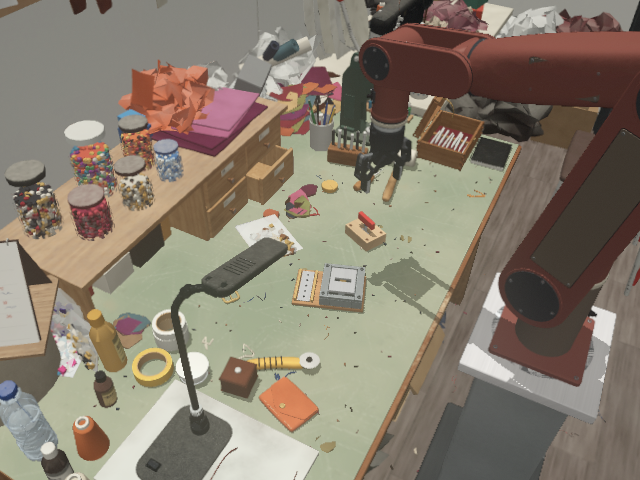

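The wrist view has the key at (291,291) and the slot at (473,158). The scene view has the key at (367,221) and the jig plate at (345,284).

```bash
python3 - <<'E'
from h import *
crop('pics/w1.png','pics/w1j.png',375,60,585,270,3)
crop('pics/w1.png','pics/w1k.png',245,215,345,335,5)
crop('pics/s1.png','pics/s1c.png',280,190,410,320,5)
E
```

```text
(no output)
```

View pics/w1j.png

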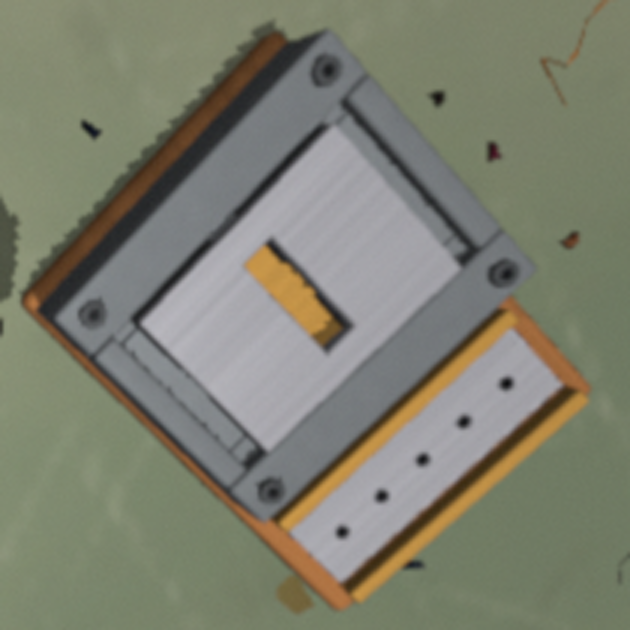

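View pics/w1k.png

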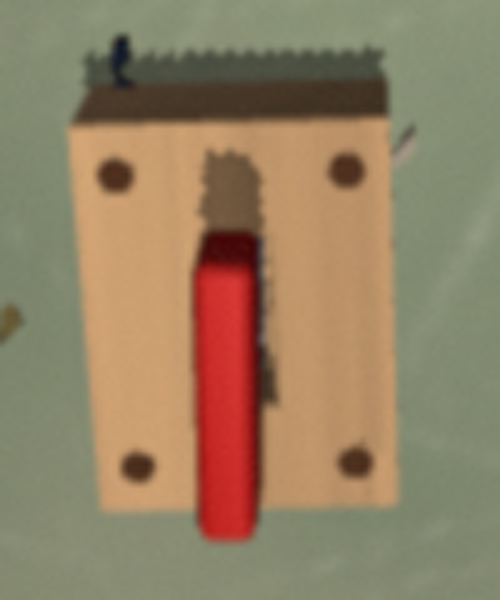

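View pics/s1c.png

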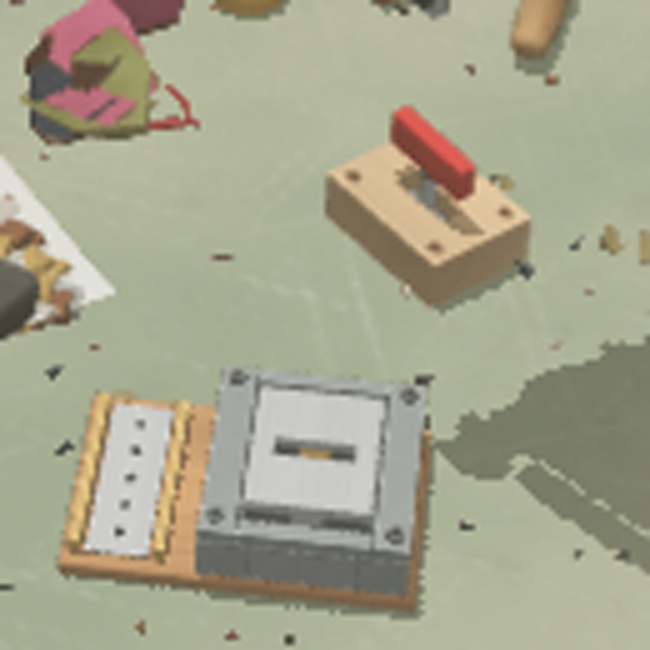

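```bash
python3 - <<'E'
from bench import bot
from h import *
L=lambda t:{k:v for k,v in np.load(f'pics/{t}.npz').items()}
w=L('w1'); s=L('s1'); t=bot.camera_info('top')
J=lambda x,y:(375+x/3,60+y/3)
K=lambda x,y:(245+x/5,215+y/5)
S=lambda x,y:(280+x/5,190+y/5)
T=lambda x,y:(250+x/5,230+y/5)
def show(n,o): x,e=tri(o); print(n,x.round(4),e); return x
show('key c',[(w,K(228,400)),(t,T(671,226)),(s,S(439,140))])
show('key c wt',[(w,K(228,400)),(t,T(671,226))])
show('key c ws',[(w,K(228,400)),(s,S(439,140))])
a=show('near',[(w,K(228,264)),(s,S(469,174)),(t,T(641,281))]);b=show('far',[(w,K(229,536)),(s,S(406,108)),(t,T(700,172))])
d=b-a;print(np.degrees(np.arctan2(d[1],d[0])),np.linalg.norm(d))
a,b=[atz(w,K(228,264),.07),atz(w,K(229,536),.07)];d=b-a;print('w@.07',(a+b)/2,np.degrees(np.arctan2(d[1],d[0])),np.linalg.norm(d))
P=[]
for n,o in [('pl1',[(w,J(138,322)),(s,S(386,396)),(t,T(314,324))]),('pl2',[(w,J(336,124)),(s,S(372,520)),(t,T(158,376))]),('pl3',[(w,J(463,268)),(s,S(243,508)),(t,T(122,256))]),('pl4',[(w,J(265,452)),(s,S(258,383)),(t,T(276,206))])]:
    P.append(show(n,o))
print('plate c',np.mean(P,0))
print('w plate c', np.mean([atz(w,J(*p),.045) for p in [(138,322),(336,124),(463,268),(265,452)]],0))
print('s plate c', np.mean([atz(s,S(*p),.045) for p in [(386,396),(372,520),(243,508),(258,383)]],0))
q=[atz(w,J(*p),.045) for p in [(244,262),(272,238),(352,325),(326,352)]]
print('w slot',np.mean(q,0),np.degrees(np.arctan2(*(q[2]-q[1])[1::-1])),[np.linalg.norm(q[k]-q[k-1]).round(4) for k in range(4)])
q=[atz(s,S(*p),.045) for p in [(275,437),(355,442),(354,460),(276,455)]]
print('s slot',np.mean(q,0),np.degrees(np.arctan2(*(q[0]-q[1])[1::-1])),[np.linalg.norm(q[k]-q[k-1]).round(4) for k in range(4)])
q=[atz(w,J(*p),.041) for p in [(55,315),(330,31),(535,268),(265,520)]]
print('w housing',np.mean(q,0),np.degrees(np.arctan2(*(q[2]-q[1])[1::-1])),np.degrees(np.arctan2(*(q[3]-q[0])[1::-1])),[np.linalg.norm(q[k]-q[k-1]).round(4) for k in range(4)])
E
```

```text
key c [ 0.4987 -0.1128  0.0689] [array([-2.5, -0.8]), array([-0.5,  0.5]), array([-1.1, -0.3])]
key c wt [ 0.501  -0.1132  0.0658] [array([-1.4, -0.2]), array([-0.5, -0.4])]
key c ws [ 0.4965 -0.1096  0.0728] [array([-1. , -2.2]), array([-0.7, -0.5])]
near [ 0.4745 -0.0996  0.0656] [array([-2.5, -1.4]), array([-0.7, -0.3]), array([-0.5, -0.1])]
far [ 0.5238 -0.1261  0.071 ] [array([-2.1, -1. ]), array([-1.1, -0.4]), array([-0.4,  0.5])]
-28.29693237469908 0.05616299674959233
w@.07 [ 0.50082954 -0.11107067  0.07      ] -29.065099047473662 0.05813802399716304
pl1 [0.4509 0.0498 0.0472] [array([-1.3, -0.1]), array([-0.6, -0.3]), array([-0.4,  0.4])]
pl2 [0.425  0.1224 0.0434] [array([-2.9, -0.6]), array([-0.9, -0.7]), array([-0.8,  0.4])]
pl3 [0.4811 0.1426 0.0427] [array([-4.1, -0.8]), array([-0.6, -1. ]), array([-1.3,  0.1])]
pl4 [0.5076 0.0701 0.0461] [array([-1.6, -0.1]), array([ 0.2, -0.2]), array([-0.7, -0.4])]
plate c [0.46614462 0.09624292 0.04485017]
w plate c [0.4675234  0.09785032 0.045     ]
s plate c [0.46425439 0.09739271 0.045     ]
w slot [0.46731827 0.09789511 0.045     ] 19.93336779651446 [np.float64(0.0394), np.float64(0.0102), np.float64(0.038), np.float64(0.0107)]
s slot [0.46474252 0.09620572 0.045     ] 23.848297589989862 [np.float64(0.0118), np.float64(0.0381), np.float64(0.0118), np.float64(0.0369)]
w housing [0.46704847 0.0983326  0.041     ] 20.352503118576546 20.395412495109163 [np.float64(0.0994), np.float64(0.1083), np.float64(0.0979), np.float64(0.1082)]
```

Heights and sizes agree with the text, and the slot sits about 0.5–1 mm to -y of the housing middle. To cancel calibration bias, I'll view the slot and the key from the same relative tool pose, starting with the slot.

```bash
python3 -m creep '[[[0,0.002,0.02,0,0.1],[0,0.004,0.04,0,0.2],[0,0.006,0.06,-0.01,0.3],[0,0.008,0.08,-0.02,0.4],[0,0.01,0.1,-0.03,0.5],[0,0.012,0.12,-0.04,0.6],[0,0.014,0.14,-0.05,0.7],[0,0.0155,0.149,-0.06,0.8],[0,0.0155,0.149,-0.0645,0.83],[0,0.0155,0.149,-0.0645,0.83],[0,0.0155,0.149,-0.0645,0.83],[0,0.0155,0.149,-0.0645,0.83]]]'
python3 snap.py wrist w2;python3 -c "
from h import *
crop('pics/w2.png','pics/w2c.png',200,150,440,350,3)"
```

```text
clock: 2.83
position: [0.466, 0.0983, 0.1362]
ee_rot: [-0.174, 0.985, -0.001, -0.0]
ft_force: [0.4, 0.2, 0.4]
opening: 1.002
2.8333 [0.46604023 0.09826282 0.13624099] 110.09839338790641 [0.37589079 0.24960628 0.39819542] 1.0022991962378371
```

View pics/w2.png

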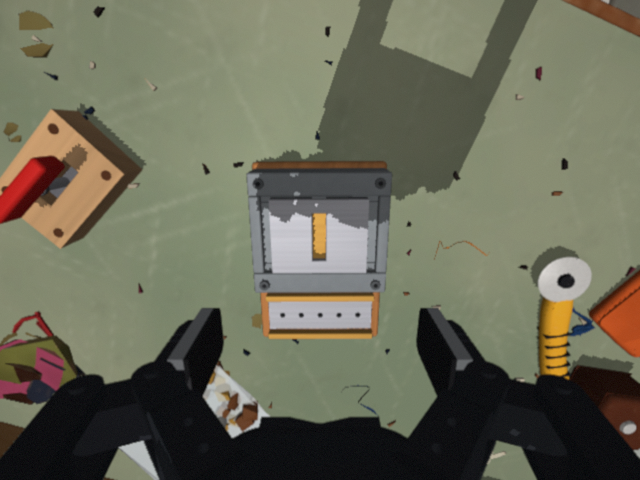

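View pics/w2c.png

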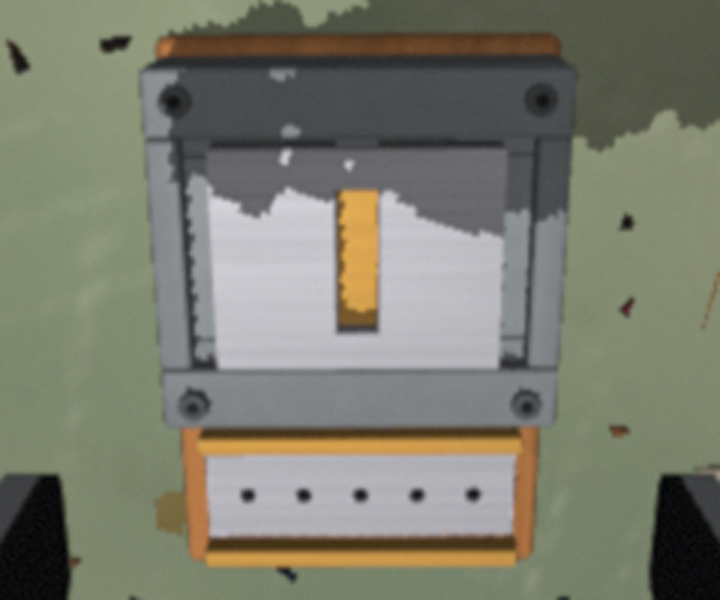

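The wrist view shows the slot centred at about (319.2,236.7), upright in the image, with the plate concentric to it. Next is the same view over the key.

```bash
python3 -m creep '[[[0,0.004,-0.025,0.01,-0.1],[0,0.008,-0.05,0.02,-0.2],[0,0.012,-0.075,0.025,-0.3],[0,0.016,-0.1,0.025,-0.4],[0,0.02,-0.125,0.025,-0.5],[0,0.024,-0.15,0.025,-0.6],[0,0.028,-0.175,0.025,-0.7],[0,0.0315,-0.2,0.025,-0.8],[0,0.0335,-0.2108,0.025,-0.843],[0,0.0335,-0.2108,0.025,-0.843],[0,0.0335,-0.2108,0.025,-0.843],[0,0.0335,-0.2108,0.025,-0.843]]]'
python3 snap.py wrist w3;python3 -c "
from h import *
crop('pics/w3.png','pics/w3c.png',200,150,440,350,3)"
```

```text
clock: 3.88
position: [0.4996, -0.112, 0.1614]
ee_rot: [0.243, 0.97, -0.001, -0.0]
ft_force: [-0.3, -0.5, 0.3]
opening: 0.998
3.8833 [ 0.49957575 -0.1120178   0.16140318] 61.86803372765182 [-0.29419321 -0.4644066   0.25458907] 0.9980632397377012
```

View pics/w3c.png

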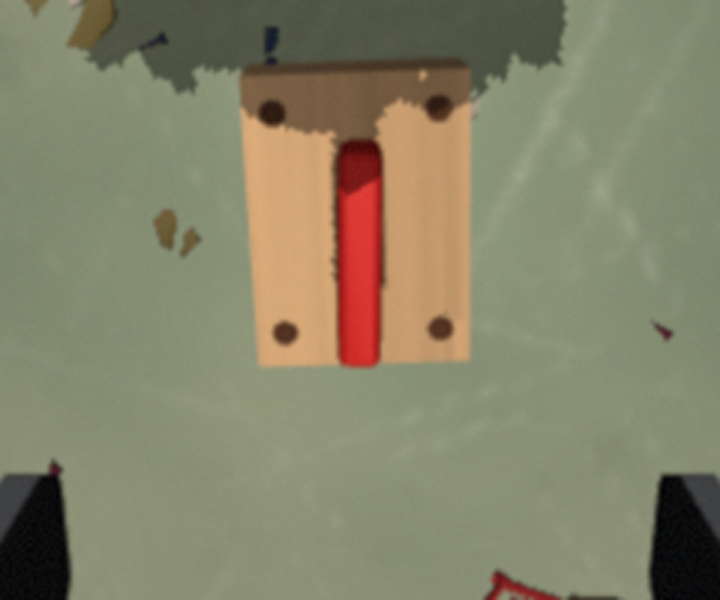

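The key handle is centred at crop (360,256), which is full-frame (320.0,235.3), against the slot's (319.2,236.7). It is upright in the image, so the yaw is matched. I'll descend and grip.

```bash
python3 -m creep '[[[0,0.0003,0.0005,-0.025,0],[0,0.0003,0.0005,-0.05,0],[0,0.0003,0.0005,-0.075,0],[0,0.0003,0.0005,-0.095,0],[0,0.0003,0.0005,-0.11,0],[0,0.0003,0.0005,-0.118,0],[0,0.0003,0.0005,-0.118,0],[0,0.0003,0.0005,-0.118,0]]]'
python3 snap.py wrist w4;python3 snap.py scene s4; python3 -c "
from h import *
crop('pics/s4.png','pics/s4c.png',320,150,450,270,5)"
```

```text
clock: 4.6
position: [0.5, -0.1106, 0.0436]
ee_rot: [0.242, 0.97, -0.001, -0.0]
ft_force: [0.2, -0.2, 0.4]
opening: 0.999
4.6 [ 0.4999655  -0.11064099  0.04361547] 61.96617063004704 [ 0.19505134 -0.24583506  0.35767217] 0.9988378602212951
4.65 [ 0.50067558 -0.11106641  0.04440087] 61.94619967686626 [ 0.33046532 -0.46117818 -0.35241758] 0.9991043174205375
```

View pics/w4.png

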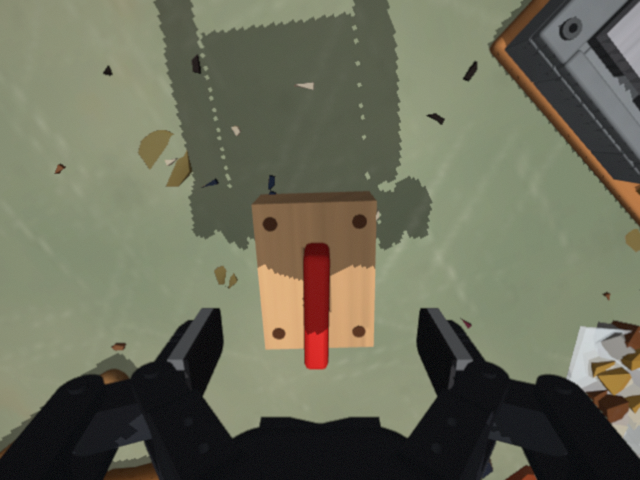

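View pics/s4c.png

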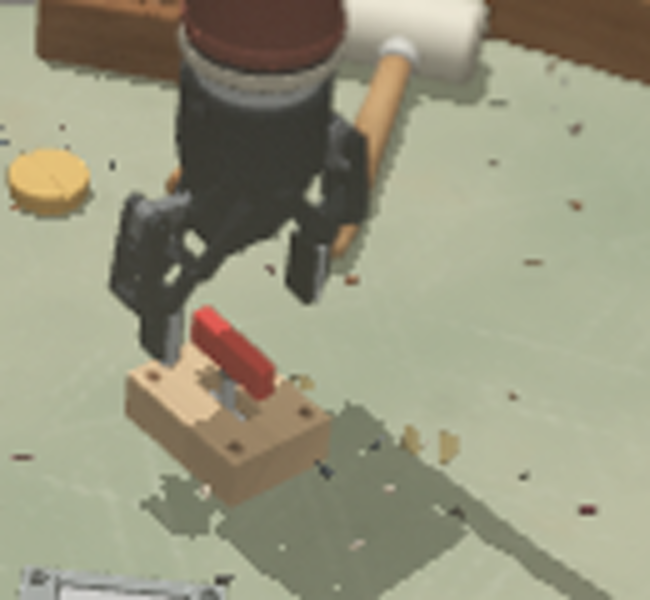

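The wrist view shows the handle at x≈316, against a finger midline of 320, so it is about 1.3 mm off. I'll nudge across and close.

```bash
python3 -m creep '[[[0,-0.001,-0.001,0,0],[0.5,-0.001,-0.001,0,0],[1,-0.001,-0.001,0,0],[1,-0.001,-0.001,0,0],[1,-0.001,-0.001,0,0],[1,-0.001,-0.001,0,0],[1,-0.001,-0.001,0,0],[1,-0.001,-0.001,0,0],[1,-0.001,-0.001,0,0],[1,-0.001,-0.001,0,0]]]'
python3 snap.py wrist w5
```

```text
clock: 5.53
position: [0.5002, -0.1124, 0.045]
ee_rot: [0.243, 0.97, -0.001, 0.001]
ft_force: [0.2, -0.7, 1.7]
opening: 0.114
5.5333 [ 0.50024985 -0.11243065  0.04495046] 61.93115952729102 [ 0.17057834 -0.74893289  1.73397867] 0.1139850626960586
```

View pics/w5.png

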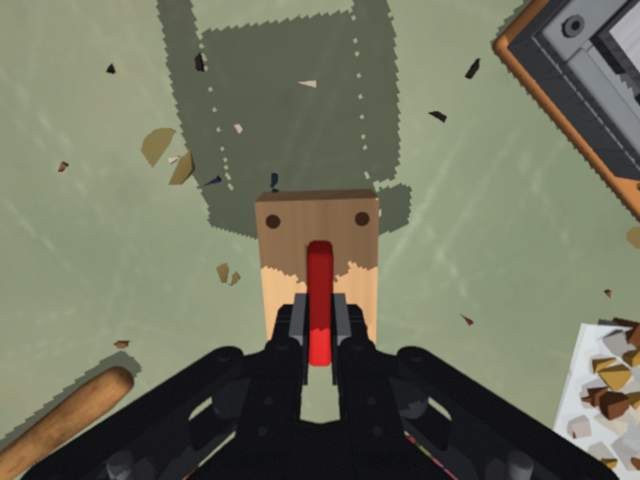

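The handle is gripped, with its centre line at x≈319.8 in the image. I'll lift it straight up.

```bash
python3 -m creep '[[[1,0,0,0.005,0],[1,0,0,0.015,0],[1,0,0,0.03,0],[1,0,0,0.05,0],[1,0,0,0.075,0],[1,0,0,0.1,0],[1,0,0,0.1,0],[1,0,0,0.1,0],[1,0,0,0.1,0]]]'
python3 snap.py wrist w6;python3 snap.py scene s6; python3 -c "
from h import *
crop('pics/s6.png','pics/s6c.png',320,130,450,250,5)"
```

```text
clock: 6.33
position: [0.4998, -0.1122, 0.1447]
ee_rot: [0.242, 0.97, -0.001, 0.001]
ft_force: [-0.8, -0.0, -0.9]
opening: 0.118
6.3333 [ 0.49978845 -0.11224657  0.14465218] 61.936635955549605 [-0.80318676 -0.03693486 -0.91803058] 0.11783772124179556
6.3833 [ 0.4992923  -0.11203351  0.14388433] 61.934409003379166 [ 0.19799572  0.02727602 -2.02184073] 0.11199447397690603
```

View pics/w6.png

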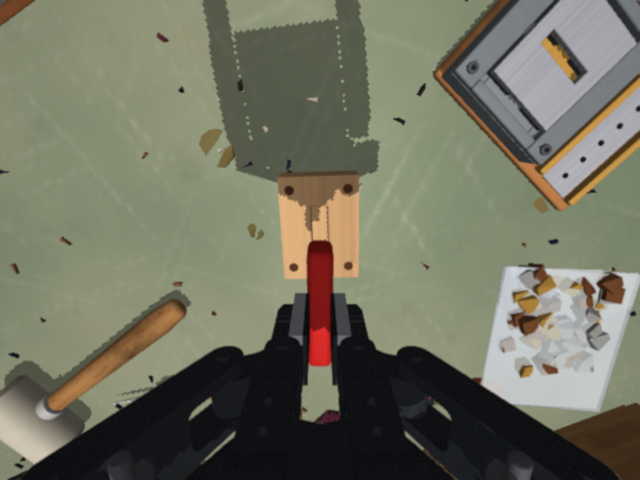

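View pics/s6c.png

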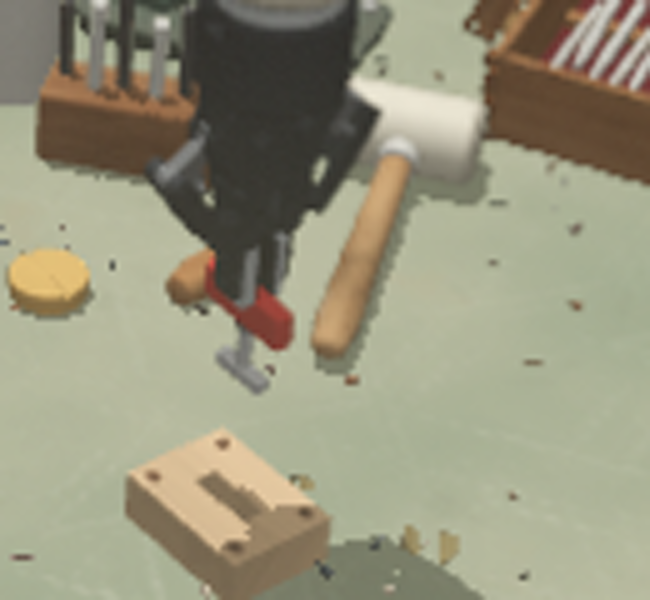

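The key is out, upright in the gripper, and the recess is empty. I'll go above the slot.

```bash
python3 -m creep '[[[1,-0.003,0.02,0,0.08],[1,-0.006,0.04,0,0.16],[1,-0.01,0.065,0,0.25],[1,-0.014,0.09,0,0.35],[1,-0.018,0.115,0,0.45],[1,-0.022,0.14,0,0.55],[1,-0.026,0.165,0,0.65],[1,-0.029,0.185,-0.01,0.74],[1,-0.032,0.2,-0.025,0.81],[1,-0.033,0.208,-0.04,0.841],[1,-0.033,0.21,-0.04,0.841],[1,-0.033,0.21,-0.04,0.841],[1,-0.033,0.21,-0.04,0.841],[1,-0.033,0.21,-0.04,0.841]]]'
python3 snap.py wrist w7;python3 snap.py scene s7;python3 snap.py top t7; python3 -c "
from h import *
crop('pics/s7.png','pics/s7c.png',280,190,410,310,6)
crop('pics/w7.png','pics/w7c.png',220,130,420,290,4)
"
```

```text
clock: 7.6
position: [0.4668, 0.0974, 0.1042]
ee_rot: [-0.174, 0.985, -0.001, 0.0]
ft_force: [-0.2, 0.3, -0.7]
opening: 0.11
7.6 [0.46684058 0.09738755 0.10423575] 110.03483046781328 [-0.2158488   0.29066507 -0.65501624] 0.11026898830541823
7.65 [0.46694295 0.09736738 0.10436267] 110.03423091321756 [ 0.52829473  0.68728174 -1.00682868] 0.11137705691251026
7.7 [0.4669273  0.09737397 0.10435841] 110.03557405571135 [ 0.27732636 -0.03373909 -0.81655249] 0.11129471168555277
```

View pics/w7c.png

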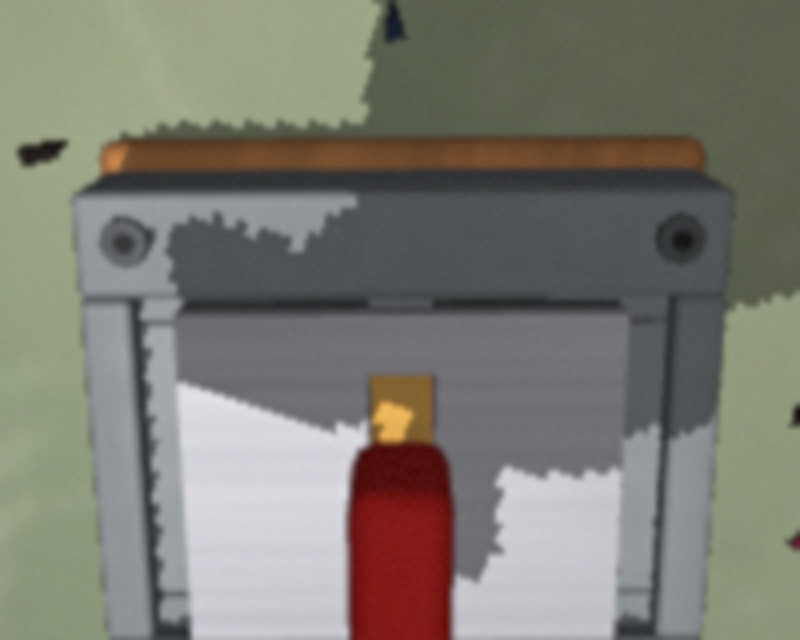

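View pics/s7c.png

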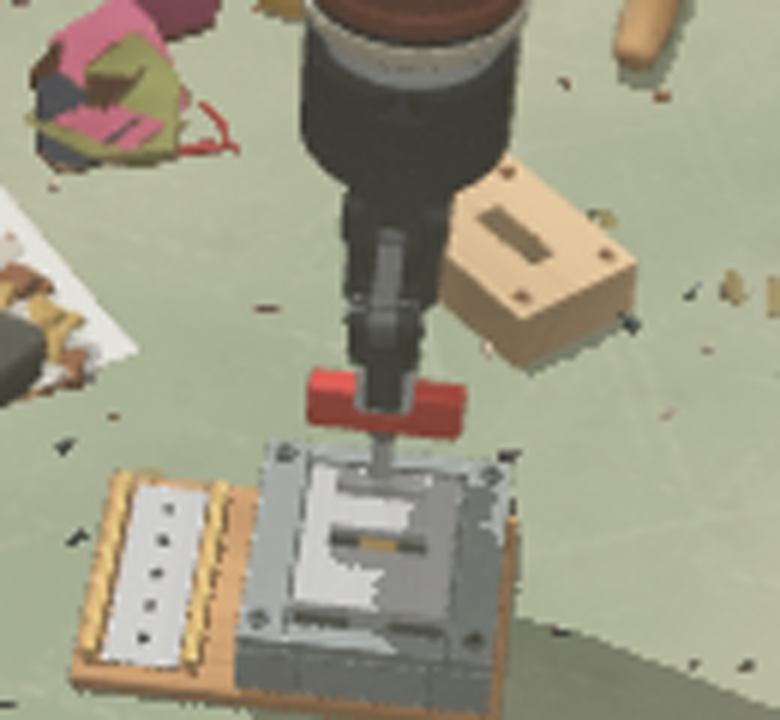

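```bash
python3 - <<'E'
from h import *
crop('pics/s7.png','pics/s7d.png',325,255,365,295,16)
crop('pics/t7.png','pics/t7d.png',260,250,340,310,10)
E
```

```text
(no output)
```

View pics/s7d.png

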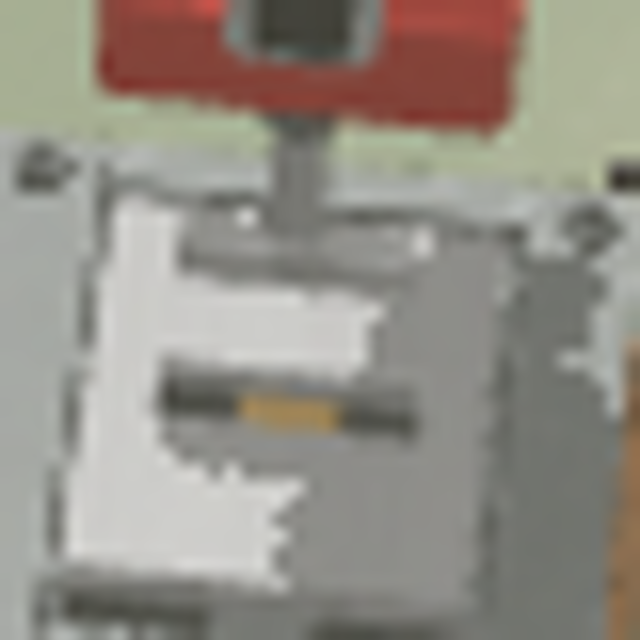

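View pics/t7d.png

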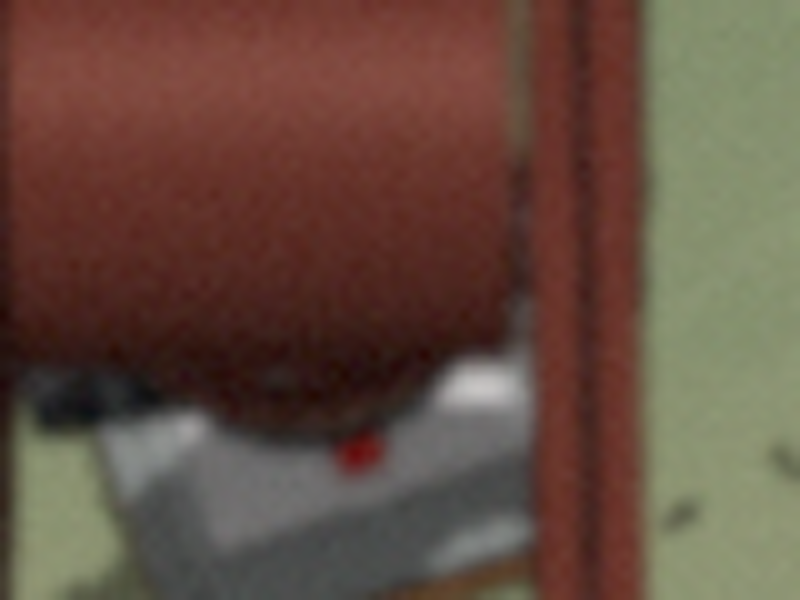

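```bash
python3 - <<'E'
from h import *
s={k:v for k,v in np.load('pics/s7.npz').items()}
D=lambda p:np.array([325+p[0]/16,255+p[1]/16]); iD=lambda p:((p-[325,255])*16).round()
c=atz(s,D((288,406)),.045); print(c)
y=np.array([-.342,.94,0]);x=np.array([.94,.342,0])
for sx in (-1,1):
  print('front bottom',iD(proj(s,c+[0,0,.0273]+4.5e-3*y+sx*.017*x)),'front top',iD(proj(s,c+[0,0,.0353]+4.5e-3*y+sx*.017*x)))
print('handle front bottom ends',[iD(proj(s,c+[0,0,.0633]+6e-3*y+sx*.03*x)) for sx in(-1,1)])
print('per mm y',iD(proj(s,c+.001*y))-iD(proj(s,c)),'z',iD(proj(s,c+[0,0,.001]))-iD(proj(s,c)))
for sx in(-1,1):
  for sy in(-1,1): print('slot',iD(proj(s,c+sx*.0195*x+sy*.0055*y)))
E
```

```text
[0.46376708 0.09820832 0.045     ]
front bottom [411. 312.] front top [414. 273.]
front bottom [179. 286.] front top [181. 247.]
handle front bottom ends [array([516., 153.]), array([ 98., 107.])]
per mm y [-1.  5.] z [ 0. -5.]
slot [423. 394.]
slot [416. 447.]
slot [161. 365.]
slot [153. 418.]
```

The head is lined up along the slot. The wrist view says it needs about +0.45 mm in jig y, and the scene view suggests slightly more. I'll shift +0.6 mm and feel downward.

```bash
python3 -m creep '[[[1,-0.0002,0.0006,-0.01,0],[1,-0.0002,0.0006,-0.018,0],[1,-0.0002,0.0006,-0.023,0],[1,-0.0002,0.0006,-0.0255,0],[1,-0.0002,0.0006,-0.027,0],[1,-0.0002,0.0006,-0.0285,0],[1,-0.0002,0.0006,-0.0285,0]]]'
python3 -c "
from bench import bot
s=bot.get_state();print(s['position'],s['ft_force'],s['wrist_torque'])"
```

```text
clock: 8.33
position: [0.4665, 0.0981, 0.0755]
ee_rot: [-0.174, 0.985, -0.001, 0.0]
ft_force: [-1.1, -0.4, -0.8]
opening: 0.111
[0.46650613 0.09806285 0.07550798] [-1.06992789 -0.42401485 -0.83695622] [-0.03268939  0.02122254  0.03381887]
```

```bash
python3 -m creep '[[[1,0,0,-0.001,0],[1,0,0,-0.002,0],[1,0,0,-0.003,0],[1,0,0,-0.003,0]]]'
python3 -c "
from bench import bot
s=bot.get_state();print(s['position'],s['ft_force'],s['wrist_torque'])"
```

```text
clock: 8.67
position: [0.4664, 0.098, 0.0724]
ee_rot: [-0.174, 0.985, -0.001, 0.0]
ft_force: [-0.1, -0.5, -0.1]
opening: 0.107
[0.46644541 0.09804669 0.0724123 ] [-0.08081448 -0.4816093  -0.05634779] [0.00222625 0.01265812 0.01676739]
```

```bash
python3 -m creep '[[[1,0,0,-0.001,0],[1,0,0,-0.002,0],[1,0,0,-0.003,0],[1,0,0,-0.003,0]]]'
python3 snap.py scene s8; python3 -c "
from h import *
crop('pics/s8.png','pics/s8d.png',315,245,375,295,12)"
```

```text
clock: 9.0
position: [0.4663, 0.098, 0.0692]
ee_rot: [-0.174, 0.985, -0.001, 0.0]
ft_force: [0.3, 0.7, -1.0]
opening: 0.106
9.0 [0.46625868 0.09804203 0.06915259] 110.04561423189968 [ 0.32131583  0.71932219 -0.96684818] 0.10554854525034385
```

View pics/s8d.png

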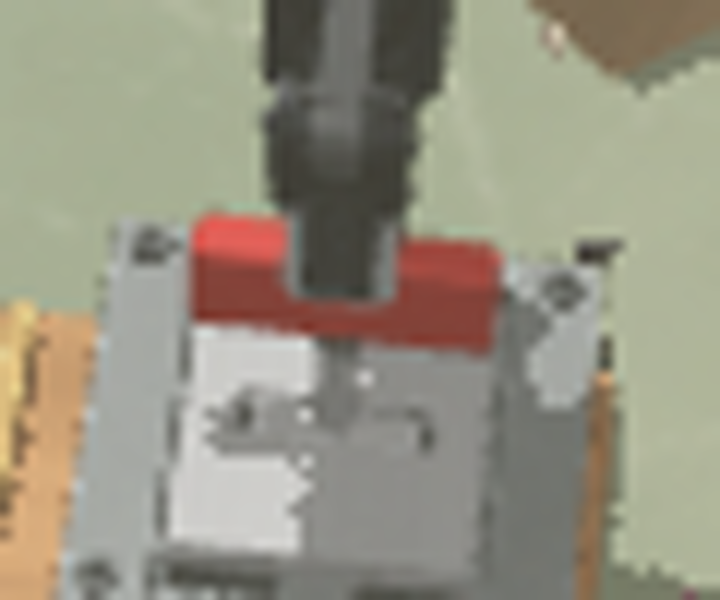

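The head is in the slot, about flush with the plate top. I'll carry on down to the pad.

```bash
python3 -m creep '[[[1,0,0,-0.0015,0],[1,0,0,-0.003,0],[1,0,0,-0.0045,0],[1,0,0,-0.006,0],[1,0,0,-0.006,0]]]'
python3 -c "
from bench import bot
s=bot.get_state();print(s['position'],s['ft_force'],s['wrist_torque'])"
python3 -m creep '[[[1,0,0,-0.0015,0],[1,0,0,-0.003,0],[1,0,0,-0.0045,0],[1,0,0,-0.0045,0]]]'
python3 -c "
from bench import bot
s=bot.get_state();print(s['position'],s['ft_force'],s['wrist_torque'])"
```

```text
clock: 9.47
position: [0.4666, 0.098, 0.0634]
ee_rot: [-0.174, 0.985, -0.001, 0.0]
ft_force: [-0.9, -0.6, 3.2]
opening: 0.111
[0.46657978 0.09804491 0.06341961] [-0.92399825 -0.57819892  3.2165868 ] [-0.00782019  0.13961402  0.00294443]
clock: 9.8
position: [0.4667, 0.098, 0.0589]
ee_rot: [-0.174, 0.985, -0.001, 0.001]
ft_force: [-0.8, -0.4, 6.2]
opening: 0.108
[0.46669011 0.09804672 0.05892165] [-0.82952048 -0.39140585  6.23055312] [-0.06081208  0.21854675  0.03280922]
```

The spring force matches the text. I'll press to about 22.5 mm and check before turning.

```bash
python3 -m creep '[[[1,0,0,-0.0015,0],[1,0,0,-0.003,0],[1,0,0,-0.0045,0],[1,0,0,-0.0045,0]]]'
python3 -c "
from bench import bot
s=bot.get_state();print(s['position'],s['ft_force'],s['wrist_torque'],s['joint_positions'])"
python3 -m creep '[[[1,0,0,0,-0.1],[1,0,0,0,-0.2],[1,0,0,0,-0.3],[1,0,0,0,-0.4],[1,0,0,0,-0.4]]]'
python3 -c "
from bench import bot
s=bot.get_state();print(s['position'],s['ft_force'],s['wrist_torque'])"
```

```text
clock: 10.13
position: [0.4669, 0.098, 0.0547]
ee_rot: [-0.174, 0.985, -0.001, 0.001]
ft_force: [-1.5, -0.0, 7.9]
opening: 0.108
[0.46689302 0.09804599 0.05467176] [-1.45216072 -0.02723785  7.88345985] [-0.02189752  0.41986313 -0.03425229] [ 4.26109811e-02  4.38365358e-02  2.03812548e+00 -1.72380539e-03
  1.05807177e+00 -1.87727762e+00]
clock: 10.55
position: [0.4682, 0.0981, 0.0556]
ee_rot: [0.028, 1.0, -0.001, 0.002]
ft_force: [-1.5, -0.4, 7.3]
opening: 0.108
[0.4682169  0.09808681 0.05563302] [-1.46807763 -0.44956121  7.27189847] [-0.00846955  0.09885449 -0.04363029]
```

```bash
python3 -m creep '[[[1,-0.0005,0,-0.0008,-0.1],[1,-0.001,0,-0.0008,-0.2],[1,-0.001,0,-0.0008,-0.3],[1,-0.001,0,-0.0008,-0.4],[1,-0.001,0,-0.0008,-0.5],[1,-0.001,0,-0.0008,-0.6],[1,-0.001,0,-0.0008,-0.6]]]'
python3 -c "
from bench import bot
from h import *
s=bot.get_state();print(s['position'],toolyaw(s),s['ft_force'],s['wrist_torque'])"
```

```text
clock: 11.13
position: [0.4686, 0.0982, 0.0558]
ee_rot: [0.324, 0.946, -0.001, 0.003]
ft_force: [-0.5, -0.2, 7.2]
opening: 0.111
[0.46861423 0.09816699 0.05582059] 52.14760573340944 [-0.49133457 -0.15551807  7.22965862] [0.02710784 0.00721756 0.00546631]
```

```bash
python3 -m creep '[[[1,-0.0005,0,-0.001,-0.1],[1,-0.001,0,-0.001,-0.2],[1,-0.001,0,-0.001,-0.3],[1,-0.001,0,-0.001,-0.4],[1,-0.001,0,-0.001,-0.5],[1,-0.001,0,-0.001,-0.56],[1,-0.001,0,-0.001,-0.56],[1,-0.001,0,-0.001,-0.56]]]'
python3 -c "
from bench import bot
from h import *
s=bot.get_state();print(s['position'],toolyaw(s),s['ft_force'],s['wrist_torque'])"
python3 snap.py scene s9; python3 snap.py wrist w9; python3 -c "
from h import *
crop('pics/s9.png','pics/s9d.png',315,245,375,295,12)"
```

```text
clock: 11.8
position: [0.469, 0.0982, 0.0558]
ee_rot: [0.573, 0.819, -0.001, 0.004]
ft_force: [-0.7, -0.1, 7.4]
opening: 0.114
[0.46901767 0.09823516 0.05580863] 20.0369616593523 [-0.68656583 -0.12139699  7.40978522] [ 0.00536324 -0.03599555 -0.0333541 ]
11.8 [0.46901767 0.09823516 0.05580863] 20.0369616593523 [-0.68656583 -0.12139699  7.40978522] 0.11350332912895
11.85 [0.46905478 0.09824933 0.05582765] 20.047819238244795 [-0.36733353  0.29625902  7.97728822] 0.10550296955166207
```

View pics/s9d.png

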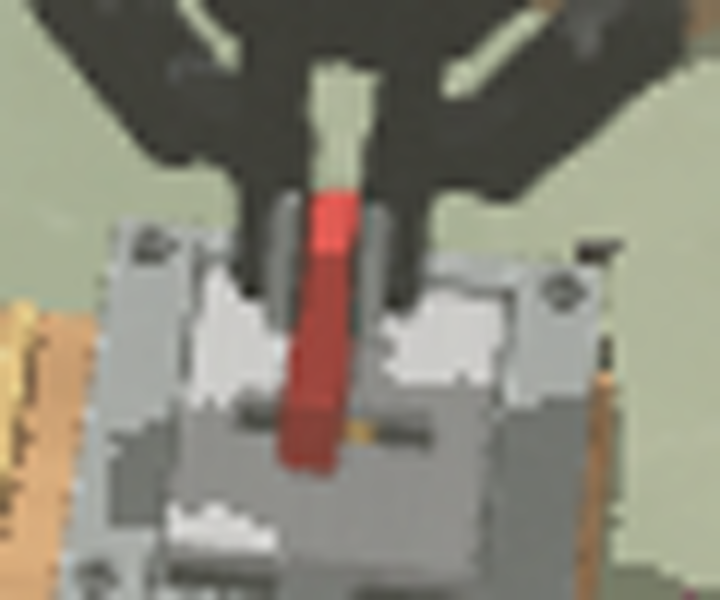

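View pics/w9.png

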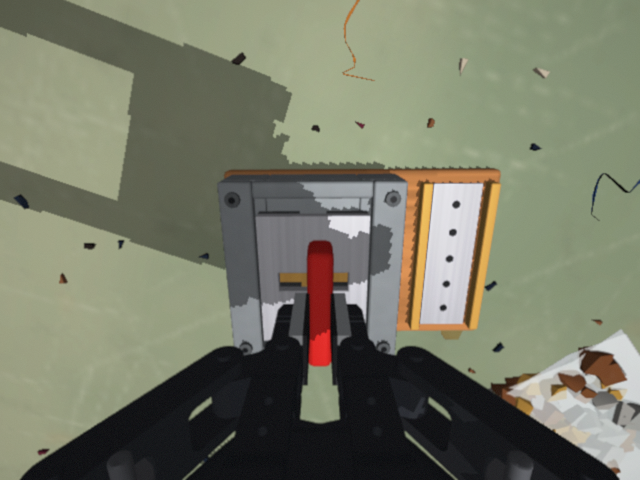

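The key is turned by a quarter. The wrist view shows its axis about 3 mm towards +x from the slot middle (x=320 against 314), so I'll shift it back before letting it rise.

```bash
python3 -m creep '[[[1,-0.001,-0.0003,-0.0005,0],[1,-0.002,-0.0007,-0.0005,0],[1,-0.0026,-0.0009,-0.0005,0],[1,-0.0026,-0.0009,-0.0005,0],[1,-0.0026,-0.0009,-0.0005,0]]]'
python3 -c "
from bench import bot
from h import *
s=bot.get_state();print(s['position'],toolyaw(s),s['ft_force'],s['wrist_torque'])"
python3 snap.py wrist w10; python3 -c "
from h import *
crop('pics/w10.png','pics/w10d.png',220,160,420,310,4)"
```

```text
clock: 12.32
position: [0.4683, 0.0978, 0.0565]
ee_rot: [0.573, 0.819, 0.001, 0.005]
ft_force: [0.4, 2.0, 6.6]
opening: 0.11
[0.46829685 0.09777608 0.05653689] 20.03757011067364 [0.43737879 1.95962517 6.55154034] [ 0.32187132 -0.20359061 -0.06045294]
12.3167 [0.46829685 0.09777608 0.05653689] 20.03757011067364 [0.43737879 1.95962517 6.55154034] 0.10953254956739374
```

View pics/w10d.png

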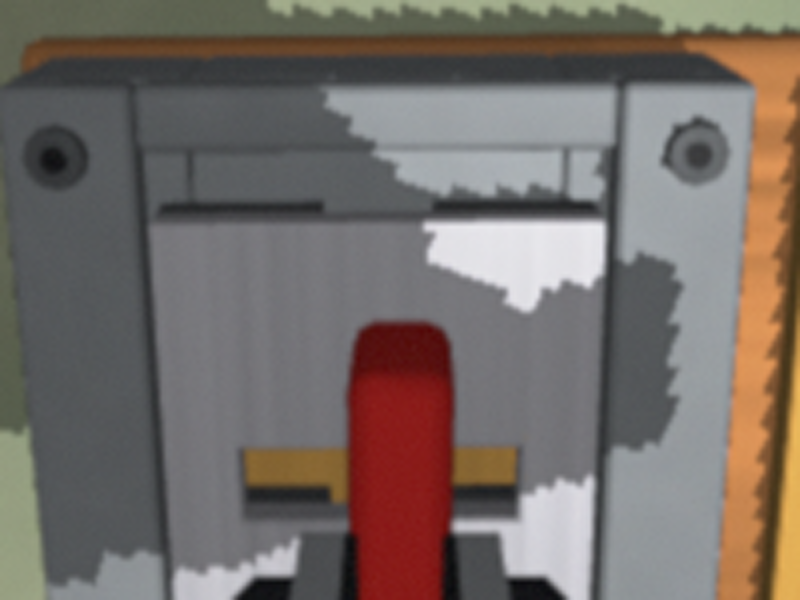

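The slot middle is at crop x 381 and the key at 401, so about 2.7 mm is still left. I'll command more, slightly deeper.

```bash
python3 -m creep '[[[1,0,0,-0.002,0],[1,-0.001,-0.0003,-0.002,0],[1,-0.002,-0.0007,-0.002,0],[1,-0.003,-0.001,-0.002,0],[1,-0.003,-0.001,-0.002,0],[1,-0.003,-0.001,-0.002,0]]]'
python3 -c "
from bench import bot
from h import *
s=bot.get_state();print(s['position'],toolyaw(s),s['ft_force'],s['wrist_torque'])"
python3 snap.py wrist w11; python3 -c "
from h import *
crop('pics/w11.png','pics/w11d.png',220,160,420,310,4)"
```

```text
clock: 12.87
position: [0.4677, 0.0974, 0.056]
ee_rot: [0.573, 0.819, 0.003, 0.007]
ft_force: [2.4, 1.5, 6.5]
opening: 0.109
[0.4676913  0.09741567 0.05603892] 20.01947437425202 [2.37411282 1.49554897 6.54950066] [ 0.48397871 -0.37004468 -0.02394436]
12.8667 [0.4676913  0.09741567 0.05603892] 20.01947437425202 [2.37411282 1.49554897 6.54950066] 0.10867349919198684
```

View pics/w11d.png

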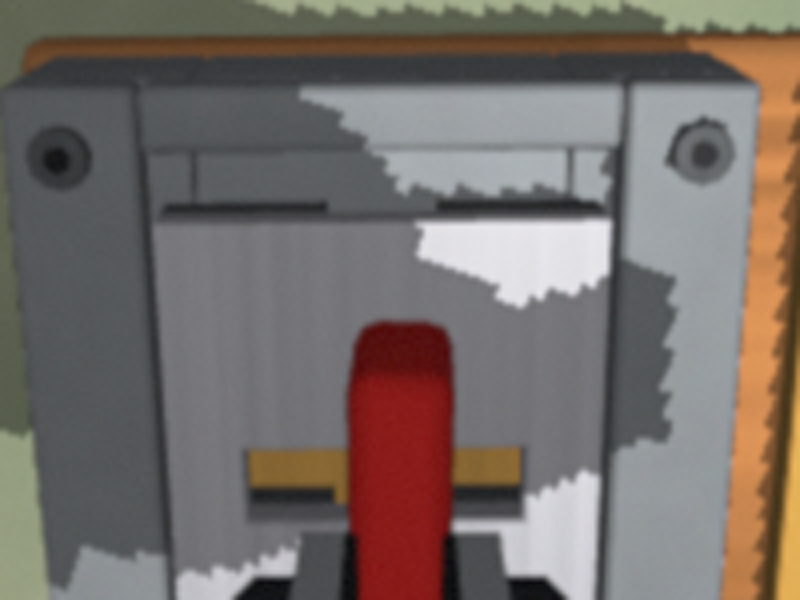

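```bash
python3 - <<'E'
from bench import bot
from h import *
s=bot.get_state()
for k in ('position','ee_rot','joint_positions','dq','tau','ft_force','wrist_torque','clock'): print(k,np.round(s[k],4))
print(R.from_quat(s['ee_rot']).apply([0,0,1]))
i=bot.camera_info('wrist');print(i['origin']-s['position'])
E
```

```text
position [0.4677 0.0974 0.056 ]
ee_rot [0.5734 0.8192 0.0029 0.0067]
joint_positions [ 0.0428  0.033   2.0464 -0.0041  1.0481 -0.3046]
dq [ 0.0013 -0.0007 -0.0019  0.0005 -0.0013 -0.0002]
tau [-9.00200e-01 -3.12074e+01 -2.89272e+01 -7.40700e-01  6.35500e-01
 -2.04000e-02]
ft_force [1.6142 2.4025 7.7379]
wrist_torque [ 0.4361 -0.3552 -0.0389]
clock 12.9167
[ 0.01417311 -0.00294668 -0.99989521]
[-0.02944244  0.07725698  0.16369498]
```

View pics/w11.png

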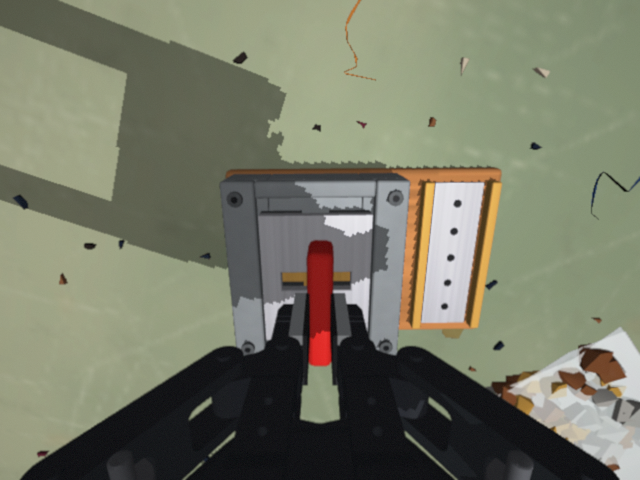

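The arm is compliant and pad friction is resisting the sideways move. I'll let the key rise slowly with a slight -x bias and watch the force.

```bash
python3 -m creep '[[[1,-0.0015,-0.0005,0.0005,0],[1,-0.002,-0.0007,0.001,0],[1,-0.002,-0.0007,0.0015,0],[1,-0.002,-0.0007,0.002,0],[1,-0.002,-0.0007,0.0025,0],[1,-0.002,-0.0007,0.0025,0]]]'
python3 - <<'E'
from bench import bot
from h import *
s=bot.get_state();print(s['position'],toolyaw(s),s['ft_force'],s['wrist_torque'],R.from_quat(s['ee_rot']).apply([0,0,1]))
E
python3 snap.py wrist w12; python3 -c "
from h import *
crop('pics/w12.png','pics/w12d.png',220,160,420,310,4)"
```

```text
clock: 13.42
position: [0.467, 0.0971, 0.0593]
ee_rot: [0.573, 0.819, 0.004, 0.008]
ft_force: [3.0, 1.4, 5.2]
opening: 0.113
[0.46697933 0.09706879 0.05927555] 20.012165719357213 [2.95612879 1.44315625 5.17279434] [ 0.53985389 -0.55261941  0.01159173] [ 0.01693152 -0.00227645 -0.99985406]
13.4167 [0.46697933 0.09706879 0.05927555] 20.012165719357213 [2.95612879 1.44315625 5.17279434] 0.11332738923015766
```

View pics/w12d.png

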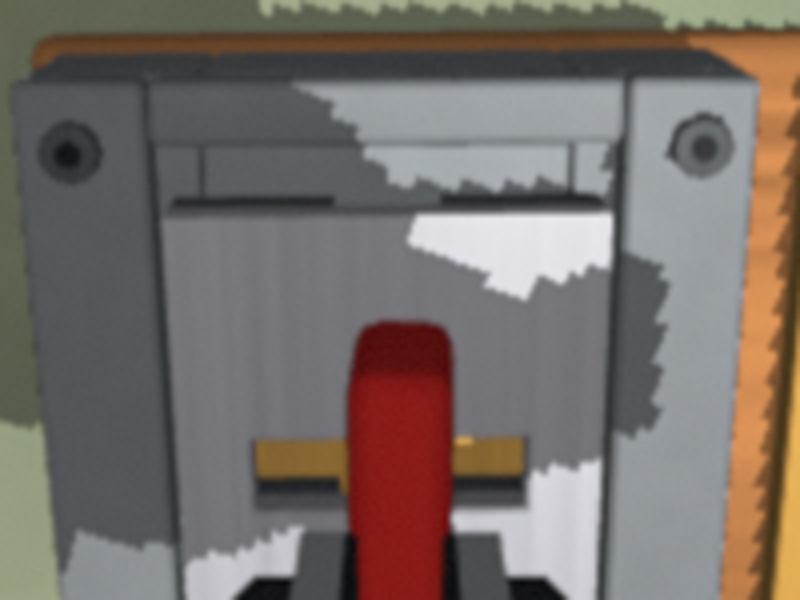

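The head is rising into the notch at about 17.7 mm deep, and the force follows the spring. I'll go on up, easing off the sideways push.

```bash
python3 -m creep '[[[1,0.001,0.0004,0.0008,0],[1,0.0015,0.0005,0.0016,0],[1,0.0015,0.0005,0.0024,0],[1,0.0015,0.0005,0.0032,0],[1,0.0015,0.0005,0.0032,0]]]'
python3 - <<'E'
from bench import bot
from h import *
s=bot.get_state();print(s['position'],toolyaw(s),s['ft_force'],s['wrist_torque'],R.from_quat(s['ee_rot']).apply([0,0,1]))
E
```

```text
clock: 13.88
position: [0.4681, 0.0975, 0.0623]
ee_rot: [0.573, 0.819, 0.004, 0.007]
ft_force: [-0.5, 1.1, 3.7]
opening: 0.111
[0.46807136 0.09751855 0.06225038] 20.01533015929861 [-0.54362844  1.07429488  3.70874438] [ 0.33809521 -0.00507612  0.04421848] [ 0.01610585 -0.00236711 -0.99986749]
```

```bash
python3 -m creep '[[[1,0,0,0.0006,0],[1,0,0,0.001,0],[1,0,0,0.001,0]]]'
python3 - <<'E'
from bench import bot
from h import *
s=bot.get_state();print(s['position'],toolyaw(s),s['ft_force'],s['wrist_torque'])
E
python3 snap.py scene s13; python3 -c "
from h import *
crop('pics/s13.png','pics/s13d.png',315,245,375,295,12)"
```

```text
clock: 14.13
position: [0.4679, 0.0975, 0.0632]
ee_rot: [0.573, 0.819, 0.004, 0.007]
ft_force: [-0.2, 1.7, 2.6]
opening: 0.113
[0.46794462 0.09749617 0.06318326] 20.01295972598447 [-0.19512499  1.71942373  2.63975228] [ 0.36473377 -0.10975095  0.09831411]
14.1333 [0.46794462 0.09749617 0.06318326] 20.01295972598447 [-0.19512499  1.71942373  2.63975228] 0.11266930256285745
```

View pics/s13d.png

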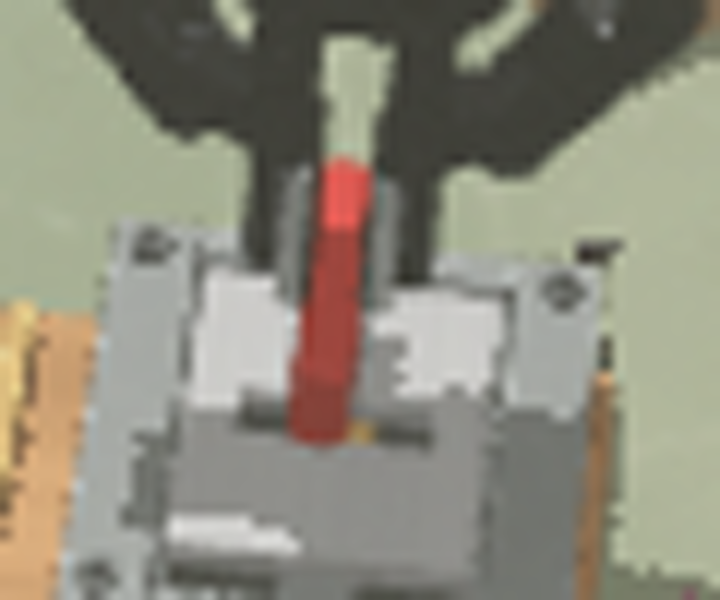

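```bash
python3 -m creep '[[[1,0,0,0.0005,0],[1,0,0,0.001,0],[1,0,0,0.001,0]]]'
python3 - <<'E'
from bench import bot
from h import *
s=bot.get_state();print(s['position'],toolyaw(s),s['ft_force'],s['wrist_torque'])
E
```

```text
clock: 14.43
position: [0.4677, 0.0975, 0.0639]
ee_rot: [0.573, 0.819, 0.003, 0.007]
ft_force: [1.2, 1.5, -0.6]
opening: 0.111
[0.46774565 0.09746988 0.06391841] 20.013414032857675 [ 1.21879597  1.5471806  -0.58862434] [ 0.29630207 -0.15729896 -0.0034989 ]
```

The force has fallen from spring to about zero net, so the head is against the plate and seated. I'll open the fingers.

```bash
python3 -m creep '[[[0.8,0,0,0,0],[0.7,0,0,0,0],[0.6,0,0,0,0],[0.5,0,0,0,0],[0.4,0,0,0,0],[0.4,0,0,0,0],[0.4,0,0,0,0]]]'
python3 snap.py wrist w14; python3 snap.py scene s14; python3 -c "
from h import *
crop('pics/s14.png','pics/s14d.png',315,245,375,295,12)"
```

```text
clock: 15.02
position: [0.4677, 0.0974, 0.0639]
ee_rot: [0.574, 0.819, 0.003, 0.007]
ft_force: [-0.4, -0.1, 0.3]
opening: 0.6
15.0167 [0.46774248 0.09742972 0.06393227] 20.010528331926672 [-0.3731888  -0.14943797  0.29066032] 0.5999685600668118
15.0667 [0.46776442 0.09742657 0.06394589] 20.00961256979906 [ 1.07781881 -0.28892492  0.5303852 ] 0.6003985632506473
```

View pics/s14d.png

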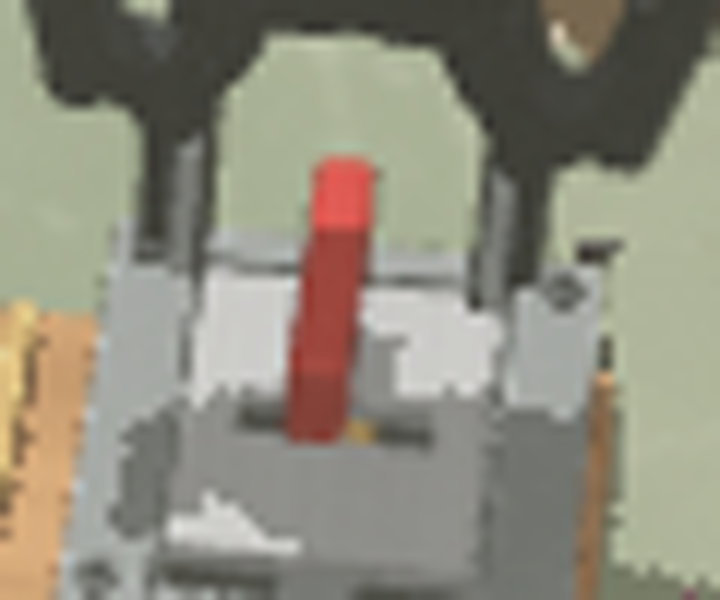

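View pics/w14.png

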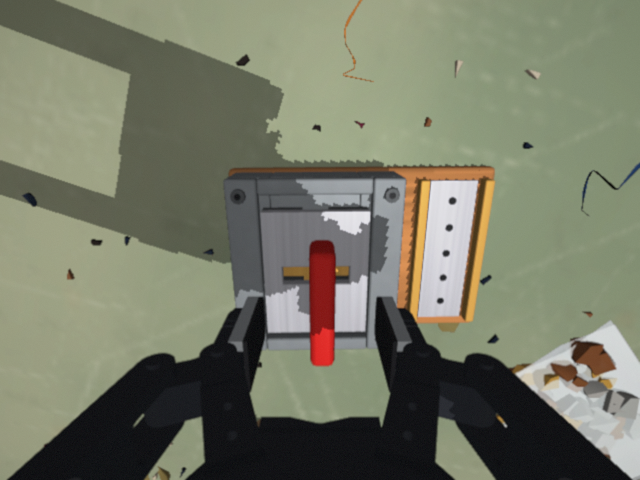

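The key is free, upright and still. I'll raise the gripper clear and measure the handle's pose.

```bash
python3 -m creep '[[[0.4,0,0,0.01,0],[0.4,0,0,0.03,0],[0.4,0,0,0.055,0],[0.2,0,0,0.08,0],[0.1,0,0,0.1,0],[0,0,0,0.12,0],[0,0,0,0.12,0],[0,0,0,0.12,0],[0,0,0,0.12,0]]]'
python3 snap.py wrist w15; python3 snap.py scene s15; python3 -c "
from h import *
crop('pics/s15.png','pics/s15d.png',315,245,375,295,12)
crop('pics/w15.png','pics/w15d.png',220,150,420,300,4)"
```

```text
clock: 15.87
position: [0.4673, 0.0974, 0.1835]
ee_rot: [0.573, 0.819, 0.003, 0.007]
ft_force: [-0.6, -0.5, -0.3]
opening: 0.999
15.8667 [0.46734039 0.09741602 0.18350401] 20.013046755286727 [-0.56092846 -0.45331802 -0.34235203] 0.9991866673106667
15.9167 [0.46689457 0.0973943  0.18282487] 20.0137004367202 [-0.41284605  0.17074751 -0.74780811] 1.0040538707372175
```

View pics/s15d.png

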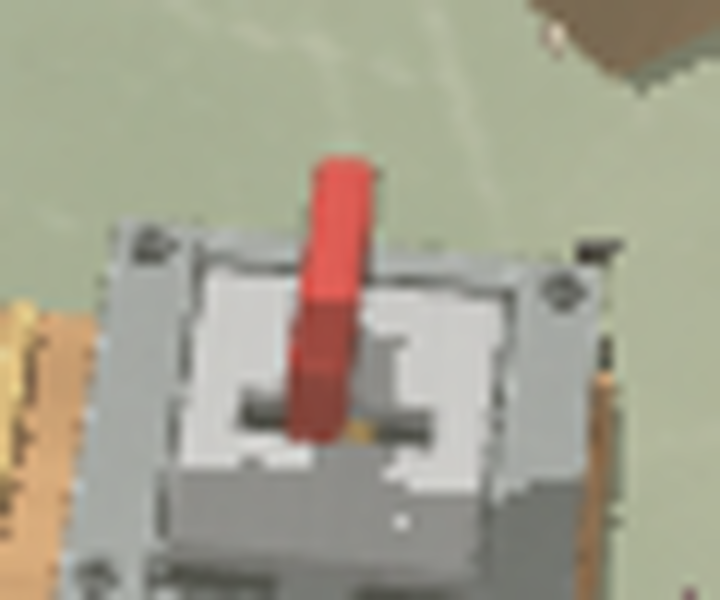

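View pics/w15d.png

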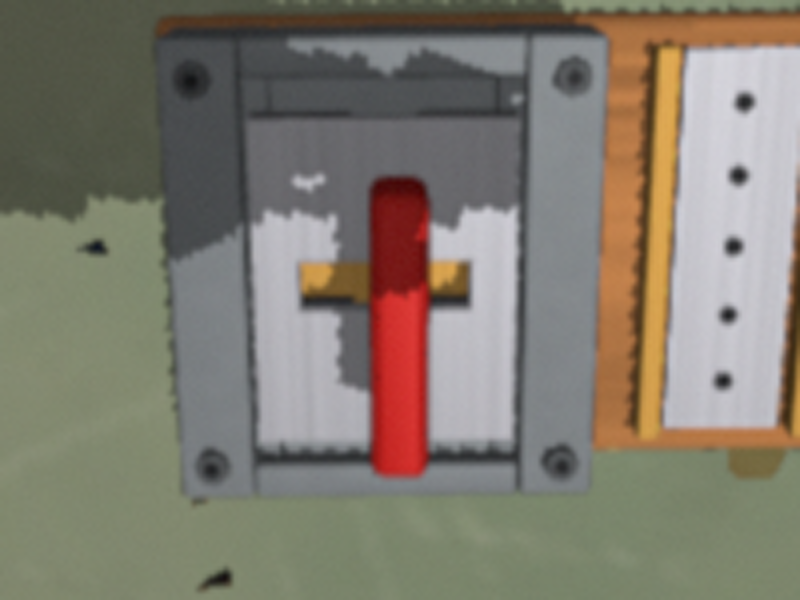

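```bash
python3 - <<'E'
from h import *
L=lambda t:{k:v for k,v in np.load(f'pics/{t}.npz').items()}
w=L('w15');s=L('s15');D=lambda x,y:(315+x/12,245+y/12);W=lambda x,y:(220+x/4,150+y/4)
a=tri([(w,W(400,474)),(s,D(346,160))]);b=tri([(w,W(400,190)),(s,D(328,302))])
d=b[0]-a[0];print(a,b,np.degrees(np.arctan2(d[1],d[0])),np.linalg.norm(d))
print('plate corner check',tri([(w,W(245,115)),(s,D(163,540))])[0],tri([(w,W(515,445)),(s,D(508,290))])[0])
E
```

```text
(array([0.47892202, 0.06973853, 0.08653914]), [array([-1.3,  0.1]), array([-0.5, -0. ])]) (array([0.45569063, 0.13042306, 0.1121604 ]), [array([-2.5,  0.1]), array([-0.8, -0.1])]) 110.94796129305256 0.06984811624628792
plate corner check [0.44954169 0.1420206  0.06608786] [0.47168206 0.07550582 0.07338166]
```

```bash
python3 - <<'E'
from h import *
L=lambda t:{k:v for k,v in np.load(f'pics/{t}.npz').items()}
s=L('s15');x=np.array([.94,.342,0]);y=np.array([-.342,.94,0])
# use slot centre in scene (338,417 crop) as reference, compare for seat (+44 top) vs alternatives
c=atz(s,(315+338/12,245+417/12),.045)
iD=lambda p:((p-[315,245])*12).round()
for top in (.036,.044,.050,.056):
  print(top,'far',iD(proj(s,c+[0,0,top]-.03*y+.001*x)),'near',iD(proj(s,c+[0,0,top]+.03*y+.001*x)),'near bottom',iD(proj(s,c+[0,0,top-.022]+.03*y+.001*x)))
E
```

```text
0.036 far [358. 181.] near [327. 399.] near bottom [321. 477.]
0.044 far [360. 152.] near [329. 369.] near bottom [323. 449.]
0.05 far [362. 130.] near [331. 347.] near bottom [325. 427.]
0.056 far [363. 108.] near [332. 325.] near bottom [326. 406.]
```

```bash
python3 -c "
from bench import bot
print(bot.job_done(), bot.get_state()['clock'])"
```

```text
the job is handed in; nothing more can be done
the job is handed in; nothing more can be done
```

The jig is locked and the job is handed in. I took the key from its holder, fed its T-head down the slot by sight and feel, and pressed it in. After a quarter turn I let it rise into the cross notch, let go, and raised the gripper 12 cm clear. The robot's clock read about 16 s of the 64 s allowed.

**Force:** the highest vertical force I read was about 8 N, and it followed the spring all the way down. It fell to about zero as the head met the plate on the way up.

**Last checks:**
- **Seating:** in the scene picture the top of the handle lies about 44 mm above the plate, which is where it should be when seated.
- **Turn:** the handle stands across the slot, with the gripper turned 90° from where it was at insertion.
- **At rest:** the key stayed upright and still with nothing touching it. I saw nothing else touched or moved.

**What disagreed:**
- **Sideways drift:** the arm yielded and drifted about 2–3 mm along jig x during the turn, and pushing back took up only part of it. The key went up freely and was still 1–2 mm off centre when last measured.
- **Failed height check:** one two-view measurement of the handle height was inconsistent, because I matched the wrong edge at the near end. I relied on the scene-picture comparison instead.

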